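# Lay the drained loaf tin down and shut its sliding lid

## Task

The lidded loaf tin has drained standing on end in the steel pan. Without picking it up, tip it over onto its base by pushing high on the lid side, then push on the lid's end flange: the tin runs back until its closed end is braced by the pan's sliding partition, and the lid then slides home until it clicks past its roller catch and is fully shut. It is thin sheet metal: feel your way and never press harder than 20 N, and leave the things round the pan where they are.

Things in the scene. Friction and masses are not known exactly. Their poses are not given: they have to be found in the camera images.
- tin: Sheet-metal loaf tin, 84 wide (x) x 76 deep (y) x 190 mm long (z), about 0.55 kg with lid; starts standing on its closed end in the pan. Origin: centre of the closed end. z runs along it from closed end to mouth end (up at first, level when it lies); y points out of the base, the side to lie on (level at first, down when it lies right). Balance point about 105 mm up. Too wide to grasp across.
- tin_heel (a point): Middle of the edge between closed end and base, about which the tin tips: tin frame (0, 38, 0) mm. It stays on the pan floor all the time.
- lid_middle (a point): Centre of the outside of the tin's lid side, tin frame (0, -43, 95) mm; the drawn-out lid stands above the mouth end. Push on this side, well above the balance point, along the tin's +y, to tip it. Lying, the tin is 81 mm high. The lid grips its rails with about 6 N; the tin slides in the pan at 2 to 5 N, so the lid shuts only once the partition stops the tin.
- lid_flange (a point): Centre of the outer face of the lid's end flange, 72 mm wide (tin x), folded down over the mouth end: push here along the tin's -z. Tin frame (0, -28.5, 196 + opening) mm; the opening is 0 when shut, 35 to 60 mm at first. When the tin lies this point is 70 mm above the table and the flange spans 55 to 82 mm. Not reported, like the tin, while both fingers touch it.
- catch (a point): Axis of the sprung roller catch, 10 mm across and 24 mm wide, on the mouth end wall: tin frame (0, -12, 200.5) mm, just below the flange's middle when the tin lies (top at 58 mm). From 12 to 6 mm of opening it resists: the push climbs to about 13 N, then falls away to nearly nothing as the catch draws the lid shut, and climbs again on the lid's own stop. A lid left short stays short.
- pan: Fixed steel baking pan, 190 (x) x 420 (y) x 50 mm tall, walls and floor 3 mm thick, rolled rim outside. Its y axis runs along it, roughly to the robot's left; origin: centre of its underside. At its -y end, behind the tin, a stiffly clamped partition as tall as the pan stands wherever it was last set: its near face is at pan y = -203 to -176 mm, not reported. The tin's base faces pan +y.
- cutter_ring: Round tin pastry cutter, 62 mm across, 23 mm tall, beyond the pan on the table; bystander, origin under its centre.
- cutter_star: Star-shaped tin pastry cutter, 62 mm across, 23 mm tall, beyond the pan; bystander, origin under its centre.
- tape_roll: White roll of ribbon tape, 58 mm across, 18 mm tall, lying beyond the pan; bystander, origin under its centre.
- peeler: Peeler with a dark handle, 170 x 25 x 18 mm, on the robot's side of the pan; bystander, origin under its centre.
- probe_thermometer: Pocket dial probe thermometer, 140 mm long, on the robot's side of the pan; bystander, origin under its centre.

How it is judged:
By the outcome, as a careful person would: the job done as asked, in the order asked, and still so for the second after the job is handed in, with the robot touching nothing.
It also fails if it takes over 64 s, if anything falls off the work surface, if the arm or the gripper's body presses on something with over 40 N, if the wrist force passes 120 N, or if a joint passes its speed limit or range.

## Robot

A 6-joint arm with a two-finger parallel gripper is mounted at the origin on a cart in front of the work surface, level with it; the furniture and walls round the work are solid. World frame = base frame: x ahead of the robot, y to its left, z up, the work surface at z = 0. Lengths are in m, angles in rad, forces in N, time in s.
With the tool pointing down it reaches from about 0.375 to 0.9 m from the base axis. Payload 3.1 kg.
Tool frame: the origin (TCP) lies between the finger pads; the fingertips stand manip.finger_overhang ahead of it and the grasp point (between the pads) lies 5 mm behind it (manip.finger_overhang is the distance from the TCP to the fingertips, in m); z points along the fingers, y is the line along which they close (so a half turn about z gives the same grasp; the last joint's range is limited). The gripper opens to 85 mm and grips with 20 to 120 N. Pads are 22 mm wide; open, the fingers measure 114 mm over their backs; the gripper's body (76 mm by 85 mm) begins 54 mm behind the grasp point. The pads swing forward as they close: fully open they stand 13 mm farther back than shut.
Start: joints at [-1.51, 0.527, 1.433, -0, 1.181, -0.178], TCP at [0.148, -0.607, 0.245] pointing down, gripper open.
Joint ranges: [-3.08, 3.08], [-0.75, 2.2], [0.22, 2.44], [-1.43, 4.57], [0, 2.65], [-2.85, 2.85]. Speed limits (rad/s): [2.79, 2.79, 3.14, 3.14, 3.14, 3.14].

## Interface

Orientations are given as a unit quaternion [x, y, z, w].
In Python, from station import manip gives the robot as it stands.
- The arm moves only by the tool drive_tool, never from a script. Its argument "plan" is a list of rows, each a list of 7 numbers: the shift along the tool's x, y, z in m, then the turn, a rotation vector about the tool's x, y, z in degrees, then the opening, from -1 (shut) to 1 (fully open). In form: [[x, y, z, wx, wy, wz, gripper], ...]. A call has 1 to 10 rows; each row shifts and turns the commanded pose from where the row before left it, along the tool's axes as they then stand; what a row does not reach is not made up. A row lasts 1/10 s, in which the tool goes at most 50 mm and 8.59 degrees, less where a joint would pass 70% of its speed; a pose out of reach is approached as far as the arm can. A call is refused whole if a number of a shift passes 0.05 or a number of a turn 8.59, either way. A call with a gripper value outside its range is refused whole. The fingers move at their own pace and stop on an object; "newtons" is the grip in N (left out, the last holds). Time passes only in rows, so rows that do not move let the fingers close. It gives the time, the measured TCP pose, the force, the opening and the grip force at its end, in the units of the state.
- manip.sense(): the state, without advancing time (a new reading comes with each control period).
- manip.snapshot(name): name is "scene" or "top" or "wrist"; returns a dict with "image" (420x560x3 uint8, red, green, blue), "z_map" (420x560 float32, m along the optical axis (not along the pixel's ray), 0 where there is no reading), "fov_y" (degrees; the focal length in pixels is half the picture's height over the tangent of half this angle, whatever the lens; pixels are square), "cx", "cy" (the principal point, pixels), "extrinsics" (4x4, takes a point from camera to world coordinates); the wrist camera has in their place "mount" (4x4, takes a point from camera to tool coordinates, whose origin is the TCP and whose axes are the flange's). Camera axes: x right, y up, looking along -z (the intrinsics and any distortion apply to the point x, -y, -z); pixel columns grow to the right and rows downward; lengths in m; the calibration is good to about 2 mm. A picture is of the moment at which its call begins: read the wrist's pose just before it.
- manip.sign_off(): hands the job in; it is judged then, once.
The state is a dict: "t": time; "q": joint angles; "qd": joint speeds; "tau": joint torques, N m; "tcp_pos": TCP position; "tool_rot": TCP orientation; "force": force on the tool from outside, world axes, zero at the start; "ft_torque": the same for the moment, N m; "finger_gap": opening from 0.0 (shut) to 1.0 (fully open); "gripper_force": force on a finger pad.
Only numpy, scipy, OpenCV 4.12 (cv2) and the standard library are available. Lean on these libraries where they do the work, as an engineer would, in place of code of your own. Each camera call takes 0.05 s, during which the arm holds its last target. There are 200 camera calls.

## Working session

There is one attempt and no reset: what is moved stays moved. The work goes in short steps, Python scripts to look and compute and a tool call to move; the robot and the scene stay as the last step left them, time stands still between calls to the robot, and variables do not carry over. Pictures are saved under pics/ and viewed, at most 10 in all, crops included, and the job is handed in when it is done.

Besides the shell and the picture viewer there is one more tool, called after "Request:" in YAML: its name, and indented under it one key for each argument. drive_tool: Moves the arm, as the interface text tells. Its arguments: {"type":"object","properties":{"plan":{"type":"array"},"newtons":{"type":"number"}},"required":["plan"]}

```bash
ls; mkdir -p pics
cat > h.py <<'E'
import numpy as np, cv2
from station import manip
def snap(n,f=None):
    d=manip.snapshot(n)
    if f: cv2.imwrite('pics/'+f,cv2.cvtColor(d['image'],cv2.COLOR_RGB2BGR))
    return d
def pts(d,T=None):
    z=d['z_map'];h,w=z.shape;f=h/2/np.tan(np.radians(d['fov_y'])/2)
    v,u=np.mgrid[:h,:w]
    c=np.stack([(u-d['cx'])/f*z,-(v-d['cy'])/f*z,-z,np.ones_like(z)],-1)
    T=d['extrinsics'] if T is None else T
    P=(c@np.array(T).T)[...,:3]; P[z==0]=np.nan
    return P
E
python3 - <<'E'
from h import *
s=manip.sense();print({k:np.round(v,3) for k,v in s.items()},manip.finger_overhang)
for n in('scene','top'):
    d=snap(n,n+'0.png');print(n,{k:v for k,v in d.items() if k not in('image','z_map')})
    np.save(n+'.npy',pts(d))
E
```

```text
pics
{'t': np.float64(0.0), 'q': array([-1.51 ,  0.528,  1.434,  0.   ,  1.181, -0.178]), 'qd': array([-0.001, -0.002, -0.001,  0.   ,  0.001,  0.001]), 'tau': array([ 0.0000e+00, -4.4235e+01, -1.7802e+01, -0.0000e+00,  8.0000e-03,
        0.0000e+00]), 'tcp_pos': array([ 0.148, -0.606,  0.244]), 'tool_rot': array([ 0.993,  0.12 ,  0.   , -0.001]), 'force': array([-0.074,  0.386, -0.329]), 'ft_torque': array([-0.069, -0.   , -0.033]), 'gripper_force': np.float64(0.0), 'finger_gap': np.float64(0.995)} 0.014
scene {'fov_y': 53.8464815108104, 'cx': 280.6210842395707, 'cy': 208.97205406159796, 'extrinsics': array([[-0.8520798 ,  0.4059711 , -0.33037476,  0.27199439],
       [-0.52338428, -0.6673444 ,  0.52983049,  0.43273479],
       [-0.00537788,  0.62437082,  0.78110957,  0.79625065],
       [ 0.        ,  0.        ,  0.        ,  1.        ]])}
top {'fov_y': 49.13873938270926, 'cx': 281.66544855440765, 'cy': 209.0850718870388, 'extrinsics': array([[-0.00490508,  0.99888683, -0.04691527,  0.47661158],
       [-0.99986074, -0.00564742, -0.01570351, -0.01869432],
       [-0.01595098,  0.04683171,  0.99877543,  1.05676109],
       [ 0.        ,  0.        ,  0.        ,  1.        ]])}
```

```bash
ls .; python3 -c "
import cv2,numpy as np
a=cv2.imread('pics/scene0.png');b=cv2.imread('pics/top0.png')
cv2.imwrite('pics/both0.png',cv2.resize(np.hstack([a,b]),(800,300)))"
```

```text
h.py
pics
scene.npy
top.npy
```

View pics/scene0.png

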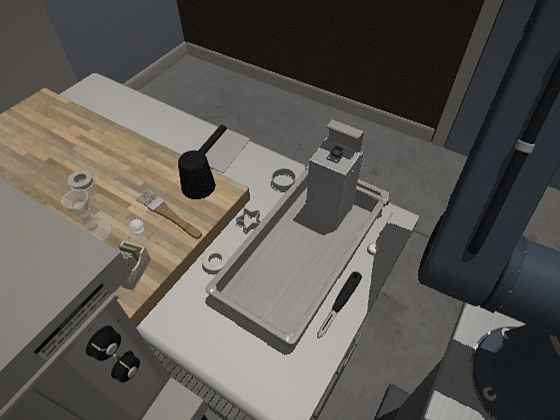

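View pics/top0.png

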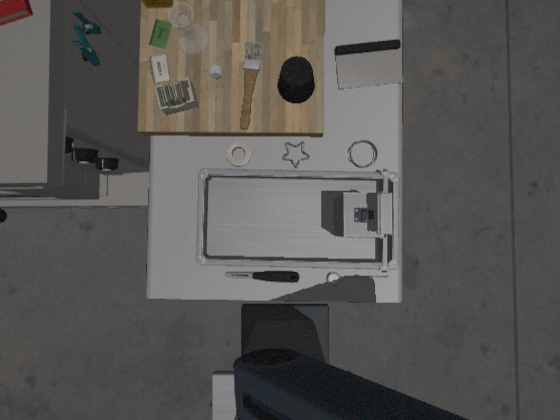

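The scene view shows the tin standing at the pan's right end (scene px ~(335,180), top px ~(360,212)), with its lid plate sticking up on the -y side. The peeler (top px (262,276)) and thermometer (355,278) are on the robot's side; the cutters and tape are beyond the pan.

Run:
```python
from h import *
for n in('scene','top'):
    P=np.load(n+'.npy'); 
    X,Y,Z=np.moveaxis(P,-1,0)
    R=(X>.3)&(X<.75)&(Y>-.33)&(Y<.3)
    # pan rim
    for lo,hi in((.04,.056),(.12,.26)):
        m=R&(Z>lo)&(Z<hi); q=P[m]
        (c,sz,a)=cv2.minAreaRect(q[:,:2].astype(np.float32)); print(n,lo,len(q),np.round(c,4),np.round(sz,4),round(a,2))
    m=R&(Z>.10); h,e=np.histogram(Z[m],bins=np.arange(.1,.27,.005)); print([(round(float(b),3),int(k)) for b,k in zip(e,h) if k>15])
    for lo,hi in((.18,.2),(.205,.27)):
        q=P[R&(Z>lo)&(Z<hi)]
        if len(q): print(lo,len(q),np.percentile(q,[2,50,98],axis=0).round(4).tolist(),[np.round(k,4) for k in cv2.minAreaRect(q[:,:2].astype(np.float32))])
# partition in top view: z profile along y at several x
P=np.load('top.npy'); 
for r in (185,190,245,255): print(r,[(round(float(P[r,c,1]),3),round(float(P[r,c,2]),3)) for c in range(366,402,2)])
```

```text
scene 0.04 7544 [0.5678 0.0222] [0.5563 0.3646] 89.79
scene 0.12 2960 [ 0.5053 -0.1588] [0.0841 0.09  ] 89.4
[(0.1, 73), (0.105, 71), (0.11, 75), (0.115, 77), (0.12, 73), (0.125, 78), (0.13, 70), (0.135, 78), (0.14, 79), (0.145, 76), (0.15, 87), (0.155, 79), (0.16, 86), (0.165, 82), (0.17, 83), (0.175, 95), (0.18, 76), (0.185, 103), (0.19, 991), (0.195, 99), (0.2, 107), (0.205, 102), (0.21, 61), (0.215, 64), (0.22, 25), (0.24, 42), (0.245, 306)]
0.18 1269 [[0.4632, -0.1973, 0.1815], [0.4997, -0.1516, 0.1925], [0.5459, -0.1183, 0.1981]] [array([ 0.5054, -0.1588]), array([0.0841, 0.0898]), np.float64(89.3974)]
0.205 618 [[0.4686, -0.1982, 0.2056], [0.5025, -0.1915, 0.245], [0.5397, -0.1635, 0.2489]] [array([ 0.5046, -0.176 ]), array([0.047 , 0.0756]), np.float64(89.5949)]
top 0.04 8441 [0.5693 0.0214] [0.5603 0.3629] 89.39
top 0.12 2374 [ 0.5055 -0.1603] [0.0819 0.0879] 89.25
[(0.105, 37), (0.125, 34), (0.14, 22), (0.145, 20), (0.16, 38), (0.175, 34), (0.185, 132), (0.19, 1259), (0.195, 51), (0.2, 55), (0.205, 45), (0.24, 189), (0.245, 463)]
0.18 1453 [[0.464, -0.1911, 0.1886], [0.5036
[... 815 characters left out ...]
3), (-0.246, 0.046), (-0.249, 0.049), (-0.254, 0.049), (-0.258, 0.05), (-0.276, -0.007)]
245 [(-0.194, 0.004), (-0.199, 0.001), (-0.203, 0.004), (-0.208, 0.004), (-0.213, -0.001), (-0.217, 0.005), (-0.221, 0.006), (-0.22, 0.032), (-0.221, 0.05), (-0.225, 0.051), (-0.23, 0.049), (-0.242, 0.012), (-0.242, 0.034), (-0.242, 0.052), (-0.248, 0.047), (-0.252, 0.048), (-0.257, 0.046), (-0.274, -0.009)]
255 [(-0.194, 0.004), (-0.198, 0.003), (-0.203, 0.002), (-0.208, 0.001), (nan, nan), (-0.217, 0.002), (-0.22, 0.01), (-0.22, 0.031), (-0.22, 0.052), (-0.226, 0.048), (-0.23, 0.049), (-0.242, 0.014), (-0.242, 0.032), (-0.242, 0.053), (-0.247, 0.049), (-0.252, 0.047), (-0.256, 0.047), (-0.274, -0.008)]
```

```bash
python3 -c "
import cv2
a=cv2.imread('pics/top0.png')[160:290,190:410];b=cv2.imread('pics/scene0.png')[110:260,260:410]
a=cv2.resize(a,None,fx=2.4,fy=2.4,interpolation=2);b=cv2.resize(b,(260,312),interpolation=2)
a=cv2.copyMakeBorder(a,0,0,0,0,0)
import numpy as np
cv2.imwrite('pics/c1.png',np.hstack([a,b]))"
```

```text
(no output)
```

View pics/c1.png

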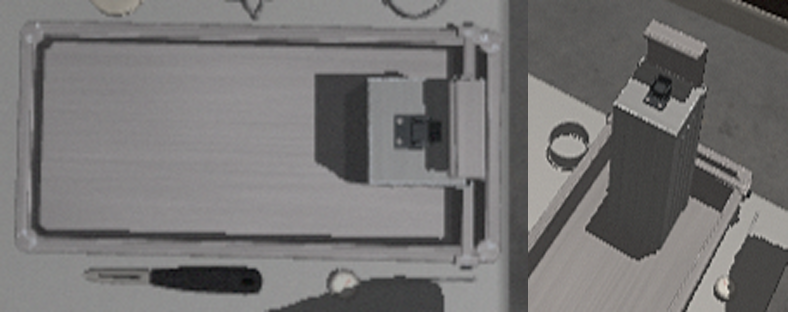

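The crop shows the standing tin with its dark roller catch at crop px (415,130), the drawn-out lid at the right (470,130), and the partition as a bar right beside it (468, 30..260). The lid is open about 48 mm. Next I'll fit the yaw and shut the fingers.

Run:
```python
from h import *
P=np.load('top.npy'); X,Y,Z=np.moveaxis(P,-1,0)
def fit(m,name):
    q=P[m]; 
    c,sz,a=cv2.minAreaRect(q[:,:2].astype(np.float32)); print(name,len(q),np.round(c,4),np.round(sz,4),round(a,2))
# partition near face: points on face 0.015<z<0.042
m=(Z>.012)&(Z<.042)&(Y<-.21)&(Y>-.235)&(X>.40)&(X<.60); q=P[m]; k=np.polyfit(q[:,0],q[:,1],1); print('part',len(q),k,np.polyval(k,.505),q[:,0].min(),q[:,0].max())
# +y end wall inner and side walls
m=(Z>.012)&(Z<.042)&(Y>.1)&(Y<.25)&(X>.43)&(X<.57); q=P[m]; k=np.polyfit(q[:,0],q[:,1],1); print('end',len(q),k,np.polyval(k,.505),q[:,1].min(),q[:,1].max())
for lo,hi in((.38,.46),(.54,.63)):
    m=(Z>.044)&(Z<.058)&(Y>-.1)&(Y<.15)&(X>lo)&(X<hi); q=P[m]; k=np.polyfit(q[:,1],q[:,0],1); print('side',len(q),k,np.polyval(k,0),np.percentile(q[:,0],[2,98]))
fit((Z>.243)&(X>.4)&(X<.6)&(Y>-.3)&(Y<0),'flange')
m=(Z>.185)&(Z<.198)&(X>.4)&(X<.6)&(Y>-.3)&(Y<-.1)
rows=np.where(m.any(1))[0]; e=np.array([P[r,np.where(m[r])[0][0],:2] for r in rows[3:-3]]); print('base edge',np.polyfit(e[:,0],e[:,1],1),np.median(e[:,1]))
```

```text
part 105 [-0.01070274 -0.21567655] -0.2210814359247049 0.40593808395236974 0.5903712536196046
end 145 [-0.02748479  0.18384417] 0.1699643451817343 0.16790592542928706 0.172662426661629
side 760 [0.02642873 0.40494966] 0.40494966243356323 [0.3970716  0.41497291]
side 758 [0.02634612 0.60271697] 0.602716969354265 [0.59448332 0.61131196]
flange 630 [ 0.5044 -0.1853] [0.0272 0.0723] 89.09
base edge [-0.01052253 -0.11510359] -0.12047991396864899
```

Request:
drive_tool:
  plan:
    - [0,0,0,0,0,7.5,-1]
    - [0,0,0,0,0,7.5,-1]
    - [0,0,0,0,0,0,-1]
    - [0,0,0,0,0,0,-1]
    - [0,0,0,0,0,0,-1]

```text
t: 0.6
tcp_pos: [0.1484, -0.607, 0.2451]
tool_rot: [1.0, -0.01, -0.0, -0.0]
force: [0.2, 0.1, 0.2]
finger_gap: 0.144
gripper_force: 0.0
```

Request:
drive_tool:
  plan:
    - [0.035,-0.035,0,0,0,0,-1]
    - [0.035,-0.035,0,0,0,0,-1]
    - [0.035,-0.035,0,0,0,0,-1]
    - [0.035,-0.035,0,0,0,0,-1]
    - [0.035,-0.035,0,0,0,0,-1]
    - [0.035,-0.035,0,0,0,0,-1]
    - [0.035,-0.035,0,0,0,0,-1]
    - [0.035,-0.034,0,0,0,0,-1]
    - [0.034,-0.03,0,0,0,0,-1]
    - [0.034,-0.03,0,0,0,0,-1]

```text
t: 1.6
tcp_pos: [0.5052, -0.2743, 0.2455]
tool_rot: [1.0, -0.01, 0.0, 0.0]
force: [0.8, -0.6, 0.5]
finger_gap: 0.003
gripper_force: 0.0
```

Request:
drive_tool:
  plan:
    - [0,-0.015,0.014,0,0,0,-1]
    - [0,-0.015,0.014,0,0,0,-1]
    - [0,-0.01,0,0,0,0,-1]
    - [0,-0.005,0,0,0,0,-1]
    - [0,0,0,0,0,0,-1]

```text
t: 2.1
tcp_pos: [0.5052, -0.231, 0.2181]
tool_rot: [1.0, -0.011, 0.001, 0.0]
force: [0.1, 0.5, -0.4]
finger_gap: 0.001
gripper_force: 0.0
```

Run:
```python
from h import *
print(manip.finger_overhang,manip.sense()['tcp_pos'])
d=snap('scene','s2.png');e=snap('top')
a=cv2.imread('pics/s2.png')[70:250,240:440]; b=cv2.cvtColor(e['image'],cv2.COLOR_RGB2BGR)[140:320,290:450]
cv2.imwrite('pics/c2.png',cv2.resize(np.hstack([a,b]),None,fx=2.2,fy=2.2,interpolation=2))
```

```text
0.014 [ 0.50515488 -0.23097494  0.21811016]
```

View pics/c2.png

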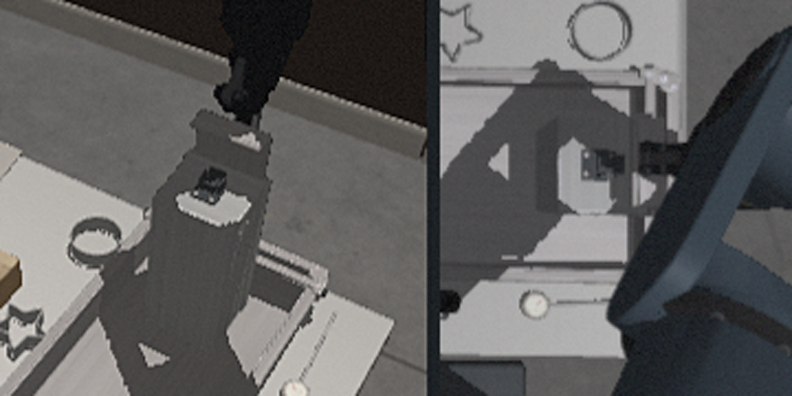

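The crops show the shut fingers just behind the lid (left crop px (240,115), right crop (660,155)), with the gripper body above the lid's top edge. I'll feel forward slowly.

Request:
drive_tool:
  plan:
    - [0,-0.006,0,0,0,0,-1]
    - [0,-0.006,0,0,0,0,-1]
    - [0,-0.005,0,0,0,0,-1]
    - [0,-0.005,0,0,0,0,-1]
    - [0,-0.005,0,0,0,0,-1]

```text
t: 2.7
tcp_pos: [0.5062, -0.2047, 0.2187]
tool_rot: [1.0, -0.011, 0.001, 0.001]
force: [-0.4, -2.3, 6.4]
finger_gap: 0.004
gripper_force: 3.1
```

Request:
drive_tool:
  plan:
    - [0,-0.005,0,0,0,0,-1]
    - [0,-0.005,0,0,0,0,-1]
    - [0,-0.005,0,0,0,0,-1]
    - [0,-0.005,0,0,0,0,-1]

```text
t: 3.1
tcp_pos: [0.5065, -0.1843, 0.2187]
tool_rot: [1.0, -0.011, 0.001, 0.001]
force: [-1.1, -2.6, 6.2]
finger_gap: -0.002
gripper_force: 2.9
```

Request:
drive_tool:
  plan:
    - [0,-0.004,0,0,0,0,-1]
    - [0,-0.004,0,0,0,0,-1]
    - [0,-0.004,0,0,0,0,-1]
    - [0,-0.004,0,0,0,0,-1]

```text
t: 3.5
tcp_pos: [0.5068, -0.1681, 0.2186]
tool_rot: [1.0, -0.011, 0.001, 0.001]
force: [-1.0, -1.1, 6.5]
finger_gap: -0.0
gripper_force: 2.8
```

The upward force of about 6 N suggests the lid's top is bearing on the gripper's underside. I'll raise the tool and look.

Request:
drive_tool:
  plan:
    - [0,0,-0.004,0,0,0,-1]
    - [0,0,-0.004,0,0,0,-1]
    - [0,0,-0.004,0,0,0,-1]

```text
t: 3.8
tcp_pos: [0.5061, -0.1679, 0.2295]
tool_rot: [1.0, -0.011, -0.0, -0.0]
force: [0.1, 0.0, -0.3]
finger_gap: -0.003
gripper_force: 0.2
```

Run:
```python
from h import *
s=manip.sense();print(s['tcp_pos'],s['force'],s['ft_torque'])
d=snap('scene','s3.png');e=snap('top')
a=cv2.imread('pics/s3.png')[70:250,240:440]; b=cv2.cvtColor(e['image'],cv2.COLOR_RGB2BGR)[140:320,290:450]
cv2.imwrite('pics/c3.png',cv2.resize(np.hstack([a,b]),None,fx=2.2,fy=2.2,interpolation=2))
P=pts(d);X,Y,Z=np.moveaxis(P,-1,0)
np.save('scene3.npy',P)
```

```text
[ 0.50612933 -0.1678623   0.22952759] [ 0.12906667  0.01111149 -0.26531797] [-0.03643785  0.05027794 -0.01980777]
```

View pics/c3.png

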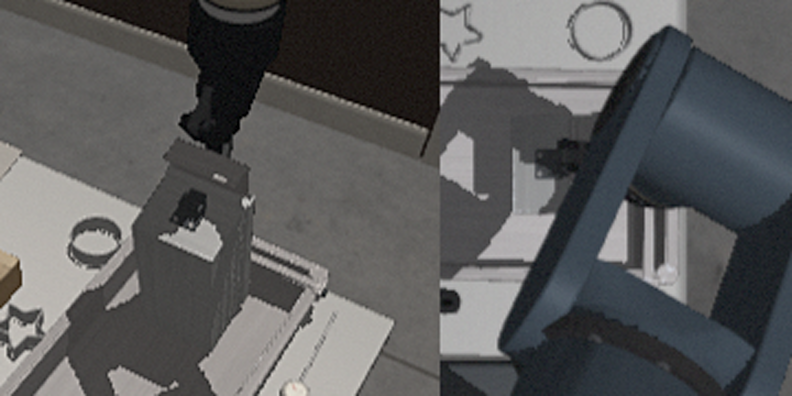

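Left crop: the tin leans forward, with the mouth face at (190,220), the catch at (190,205) and the lid's flange at (210,160). I'll measure the tilt and the lid opening from depth.

Run:
```python
from h import *
P=np.load('scene3.npy')
for r,c in((176,320),(178,330),(182,326),(184,335),(165,330),(163,320),(142,330),(146,335),(144,340),(138,322),(150,345),(200,330),(230,330)):
    print(r,c,P[r,c].round(3))
for c in (325,335): print([(r,*P[r,c,1:].round(3).tolist()) for r in range(128,240,4)])
```

```text
176 320 [ 0.505 -0.091  0.191]
178 330 [ 0.485 -0.096  0.192]
182 326 [ 0.487 -0.083  0.19 ]
184 335 [ 0.47  -0.087  0.19 ]
165 330 [ 0.495 -0.111  0.21 ]
163 320 [ 0.52  -0.118  0.196]
142 330 [ 0.511 -0.135  0.245]
146 335 [ 0.498 -0.132  0.243]
144 340 [ 0.491 -0.139  0.246]
138 322 [ 0.53  -0.137  0.244]
150 345 [ 0.476 -0.132  0.242]
200 330 [ 0.478 -0.095  0.128]
230 330 [ 0.474 -0.111  0.004]
[(128, -0.108, 0.298), (132, -1.415, -0.935), (136, -0.145, 0.245), (140, -0.136, 0.244), (144, -0.126, 0.243), (148, -0.156, 0.203), (152, -0.146, 0.202), (156, -0.138, 0.2), (160, -0.122, 0.206), (164, -0.113, 0.205), (168, -0.111, 0.196), (172, -0.105, 0.192), (176, -0.095, 0.192), (180, -0.087, 0.19), (184, -0.08, 0.187), (188, -0.085, 0.17), (192, -0.087, 0.156), (196, -0.091, 0.138), (200, -0.095, 0.121), (204, -0.099, 0.104), (208, -0.102, 0.086), (212, -0.107, 0.066), (216, -0.109, 0.05), (220, -0.113, 0.029), (224, -0.118, 0.008), (228, -0.112, 0.002), (232, -0.101, 0.002), (236, -0.09, 0.003)]
[(128, -0.111, 0.304), (132, -0.118, 0.289), (136, -0.156, 0.244), (140, -0.145, 0.245), (144, -0.135, 0.244), (148, -0.127, 0.242), (152, -0.157, 0.202), (156, -0.147, 0.201), (160, -0.136, 0.202), (164, -0.128, 0.2), (168, -0.121, 0.196), (172, -0.112, 0.195), (176, -0.105, 0.192), (180, -0.096, 0.192), (184, -0.087, 0.19), (188, -0.081, 0.187), (192, -0.084, 0.172), (196, -0.088, 0.156), (200, -0.091, 0.14), (204, -0.094, 0.124), (208, -0.097, 0.107), (212, -0.101, 0.089), (216, -0.106, 0.07), (220, -0.109, 0.052), (224, -0.111, 0.035), (228, -0.117, 0.012), (232, -0.113, 0.003), (236, -0.102, 0.004)]
```

Tilt is 12° and the opening about 38 mm: the gripper pushed the lid in roughly 10 mm, which does no harm. The tool is now clear, so I'll keep tipping.

Request:
drive_tool:
  plan:
    - [0,-0.005,0,0,0,0,-1]
    - [0,-0.005,0,0,0,0,-1]
    - [0,-0.004,0,0,0,0,-1]
    - [0,-0.004,0,0,0,0,-1]

```text
t: 4.3
tcp_pos: [0.5064, -0.1492, 0.2291]
tool_rot: [1.0, -0.011, -0.0, -0.0]
force: [0.2, -0.3, -0.1]
finger_gap: 0.002
gripper_force: 0.1
```

Request:
drive_tool:
  plan:
    - [0,-0.004,0,0,0,0,-1]
    - [0,-0.004,0,0,0,0,-1]
    - [0,-0.004,0,0,0,0,-1]
    - [0,-0.004,0,0,0,0,-1]

```text
t: 4.7
tcp_pos: [0.5069, -0.1334, 0.2293]
tool_rot: [1.0, -0.011, -0.0, -0.0]
force: [0.7, -0.2, 1.2]
finger_gap: -0.0
gripper_force: 0.0
```

Request:
drive_tool:
  plan:
    - [0,-0.004,0,0,0,0,-1]
    - [0,-0.004,0,0,0,0,-1]
    - [0,-0.004,0,0,0,0,-1]
    - [0,-0.004,0,0,0,0,-1]
    - [0,0,0,0,0,0,-1]
    - [0,0,0,0,0,0,-1]
    - [0,0,0,0,0,0,-1]

```text
t: 5.4
tcp_pos: [0.5074, -0.118, 0.2293]
tool_rot: [1.0, -0.011, 0.0, 0.0]
force: [-0.1, -0.7, -0.9]
finger_gap: -0.001
gripper_force: 0.0
```

```bash
cat > look.py <<'E'
from h import *
import sys
n=sys.argv[1]
s=manip.sense();print(s['t'],s['tcp_pos'].round(4) if hasattr(s['tcp_pos'],'round') else s['tcp_pos'])
d=snap('scene');e=snap('top')
a=cv2.cvtColor(d['image'],cv2.COLOR_RGB2BGR)[100:350,180:420]; b=cv2.cvtColor(e['image'],cv2.COLOR_RGB2BGR)[100:350,180:420]
cv2.imwrite('pics/%s.png'%n,cv2.resize(np.hstack([a,b]),None,fx=1.6,fy=1.6,interpolation=2))
np.save('S.npy',pts(d));np.save('T.npy',pts(e))
for nm in 'ST':
    P=np.load(nm+'.npy');X,Y,Z=np.moveaxis(P,-1,0)
    m=(X>.44)&(X<.57)&(Y>-.23)&(Y<.16)&(Z>.062)&(Z<.095)
    q=P[m]; 
    if len(q)>50: print(nm,len(q),np.percentile(q,[1,50,99],axis=0).round(4).tolist(),[np.round(k,4).tolist() for k in cv2.minAreaRect(q[:,:2].astype(np.float32))])
E
python3 look.py c4
```

```text
5.4 [ 0.5074 -0.118   0.2293]
S 3863 [[0.462, -0.115, 0.0642], [0.5049, 0.022, 0.0821], [0.5498, 0.1192, 0.0863]] [[0.5066, 0.0013], [0.2377, 0.0901], 89.5972]
T 3580 [[0.4633, -0.1092, 0.0771], [0.5077, 0.0195, 0.0816], [0.5502, 0.1163, 0.0865]] [[0.5068, 0.0005], [0.235, 0.0873], 89.6993]
```

View pics/c4.png

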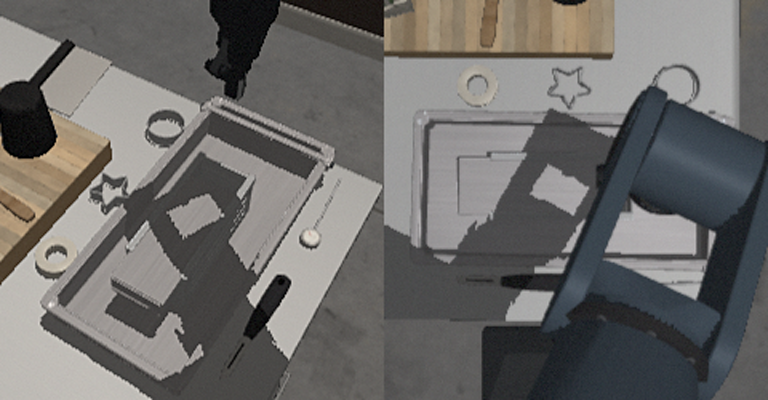

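The tin lies flat on its base in the pan. The flange end is at left crop px (140,290), y ≈ 0.118, opening about 38 mm, and the bystanders haven't moved. Next: over to the far side of the flange.

Request:
drive_tool:
  plan:
    - [-0.001,-0.048,0,0,0,0,-1]
    - [-0.001,-0.048,0,0,0,0,-1]
    - [-0.001,-0.048,0,0,0,0,-1]
    - [-0.001,-0.048,0,0,0,0,-1]
    - [-0.001,-0.048,0,0,0,0,-1]
    - [-0.001,-0.048,0,0,0,0,-1]
    - [0,0,0.04,0,0,0,-1]
    - [0,0,0.04,0,0,0,-1]
    - [0,0,0.04,0,0,0,-1]
    - [0,0,0,0,0,0,-1]

```text
t: 6.5
tcp_pos: [0.5039, 0.1698, 0.1047]
tool_rot: [1.0, -0.011, -0.006, 0.001]
force: [-1.5, -0.4, 0.8]
finger_gap: -0.001
gripper_force: 0.0
```

```bash
python3 look.py c5
python3 - <<'E'
from h import *
P=np.load('S.npy');X,Y,Z=np.moveaxis(P,-1,0)
m=(X>.44)&(X<.57)&(Y>.095)&(Y<.14)&(Z>.058)&(Z<.09); q=P[m]; print(len(q),np.percentile(q,[1,50,99],axis=0).round(4).tolist())
m=(X>.44)&(X<.57)&(Y>.05)&(Y<.14)&(Z>.072)&(Z<.09); print('top z',np.percentile(Z[m],[5,50,95]))
E
```

```text
6.5 [0.5039 0.1698 0.1047]
S 2730 [[0.4617, -0.1139, 0.0641], [0.4918, 0.0281, 0.0821], [0.5462, 0.1193, 0.0862]] [[0.5066, 0.0012], [0.2375, 0.0899], 89.3869]
T 3933 [[0.4631, -0.1155, 0.0765], [0.5074, 0.0109, 0.0817], [0.5501, 0.1161, 0.0869]] [[0.5068, 0.0002], [0.2351, 0.0875], 89.6358]
370 [[0.4703, 0.0953, 0.0584], [0.492, 0.1122, 0.0813], [0.5167, 0.1209, 0.0847]]
top z [0.07842999 0.08200258 0.08429582]
```

View pics/c5.png

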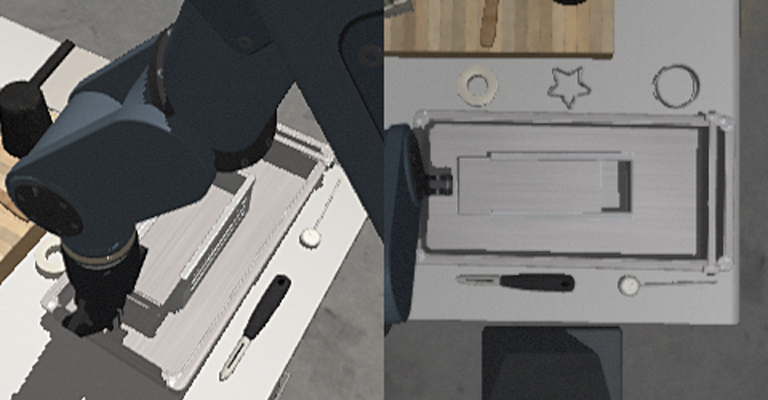

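The gripper is at right crop px (440,182), just left of the flange edge (458, 157..213). I'll centre it, lower to 65 mm tip height and feel forward.

Request:
drive_tool:
  plan:
    - [0.003,0,0.013,0,0,0,-1]
    - [0,0,0.0125,0,0,0,-1]
    - [0,0,0,0,0,0,-1]
    - [0,0.012,0,0,0,0,-1]
    - [0,0.01,0,0,0,0,-1]
    - [0,0.005,0,0,0,0,-1]
    - [0,0,0,0,0,0,-1]

```text
t: 7.3
tcp_pos: [0.5103, 0.142, 0.0842]
tool_rot: [1.0, -0.012, 0.0, -0.0]
force: [-0.3, -0.4, 0.4]
finger_gap: -0.001
gripper_force: 0.0
```

Request:
drive_tool:
  plan:
    - [0,0.005,0,0,0,0,-1]
    - [0,0.005,0,0,0,0,-1]
    - [0,0.005,0,0,0,0,-1]
    - [0,0.005,0,0,0,0,-1]

```text
t: 7.7
tcp_pos: [0.5097, 0.1233, 0.0839]
tool_rot: [1.0, -0.011, 0.0, -0.0]
force: [-0.1, 2.9, 0.6]
finger_gap: 0.001
gripper_force: 1.7
```

Contact, sliding at about 3 N. Lower 4 mm more and continue.

Request:
drive_tool:
  plan:
    - [-0.001,-0.002,0.002,0,0,0,-1]
    - [-0.002,-0.002,0.002,0,0,0,-1]
    - [0,0.005,0,0,0,0,-1]
    - [0,0.005,0,0,0,0,-1]
    - [0,0.005,0,0,0,0,-1]
    - [0,0.005,0,0,0,0,-1]
    - [0,0.005,0,0,0,0,-1]
    - [0,0.005,0,0,0,0,-1]

```text
t: 8.5
tcp_pos: [0.506, 0.0967, 0.0798]
tool_rot: [1.0, -0.011, -0.0, -0.0]
force: [-0.3, 2.0, -1.7]
finger_gap: -0.003
gripper_force: 1.1
```

Request:
drive_tool:
  plan:
    - [0,0.005,0,0,0,0,-1]
    - [0,0.005,0,0,0,0,-1]
    - [0,0.005,0,0,0,0,-1]
    - [0,0.005,0,0,0,0,-1]
    - [0,0.005,0,0,0,0,-1]
    - [0,0.005,0,0,0,0,-1]
    - [0,0.005,0,0,0,0,-1]
    - [0,0.005,0,0,0,0,-1]

```text
t: 9.3
tcp_pos: [0.5051, 0.0568, 0.0798]
tool_rot: [1.0, -0.011, -0.0, -0.0]
force: [-0.5, 1.6, -1.3]
finger_gap: 0.0
gripper_force: 1.1
```

Request:
drive_tool:
  plan:
    - [0,0.004,0,0,0,0,-1]
    - [0,0.004,0,0,0,0,-1]
    - [0,0.004,0,0,0,0,-1]
    - [0,0.004,0,0,0,0,-1]

```text
t: 9.7
tcp_pos: [0.5048, 0.041, 0.0798]
tool_rot: [1.0, -0.011, -0.0, -0.0]
force: [1.3, 1.7, -1.9]
finger_gap: 0.001
gripper_force: 1.1
```

Request:
drive_tool:
  plan:
    - [0,0.003,0,0,0,0,-1]
    - [0,0.003,0,0,0,0,-1]
    - [0,0.002,0,0,0,0,-1]
    - [0,0.002,0,0,0,0,-1]

```text
t: 10.1
tcp_pos: [0.5046, 0.0311, 0.0798]
tool_rot: [1.0, -0.011, -0.0, -0.0]
force: [0.3, 1.9, -2.2]
finger_gap: -0.003
gripper_force: 1.2
```

Request:
drive_tool:
  plan:
    - [0,0.002,0,0,0,0,-1]
    - [0,0.002,0,0,0,0,-1]
    - [0,0.002,0,0,0,0,-1]

```text
t: 10.4
tcp_pos: [0.5045, 0.0257, 0.0799]
tool_rot: [1.0, -0.011, 0.0, -0.001]
force: [0.8, 6.5, -1.0]
finger_gap: -0.003
gripper_force: 3.3
```

Force rose to 6.5 N, so the tin is braced. Now slide the lid.

Request:
drive_tool:
  plan:
    - [0,0.003,0,0,0,0,-1]
    - [0,0.003,0,0,0,0,-1]
    - [0,0.003,0,0,0,0,-1]
    - [0,0.003,0,0,0,0,-1]

```text
t: 10.8
tcp_pos: [0.5044, 0.014, 0.0799]
tool_rot: [1.0, -0.011, 0.0, -0.001]
force: [1.3, 7.1, -1.5]
finger_gap: 0.0
gripper_force: 3.4
```

Request:
drive_tool:
  plan:
    - [0,0.002,0,0,0,0,-1]
    - [0,0.002,0,0,0,0,-1]
    - [0,0.002,0,0,0,0,-1]

```text
t: 11.1
tcp_pos: [0.5043, 0.008, 0.0799]
tool_rot: [1.0, -0.011, 0.0, -0.001]
force: [0.4, 6.7, 0.1]
finger_gap: 0.002
gripper_force: 3.3
```

Request:
drive_tool:
  plan:
    - [0,0.002,0,0,0,0,-1]
    - [0,0.0015,0,0,0,0,-1]

```text
t: 11.3
tcp_pos: [0.5042, 0.0045, 0.0799]
tool_rot: [1.0, -0.011, 0.0, -0.001]
force: [1.6, 6.3, -0.5]
finger_gap: 0.001
gripper_force: 3.3
```

Request:
drive_tool:
  plan:
    - [0,0.0015,0,0,0,0,-1]
    - [0,0.001,0,0,0,0,-1]

```text
t: 11.5
tcp_pos: [0.5042, 0.002, 0.0799]
tool_rot: [1.0, -0.011, 0.0, -0.001]
force: [1.2, 6.6, -0.7]
finger_gap: -0.002
gripper_force: 3.3
```

Request:
drive_tool:
  plan:
    - [0,0.0015,0,0,0,0,-1]
    - [0,0.0015,0,0,0,0,-1]

```text
t: 11.7
tcp_pos: [0.5041, -0.0009, 0.0799]
tool_rot: [1.0, -0.011, 0.0, -0.001]
force: [1.3, 8.7, -0.1]
finger_gap: 0.004
gripper_force: 4.6
```

Request:
drive_tool:
  plan:
    - [0,0.001,0,0,0,0,-1]
    - [0,0.001,0,0,0,0,-1]

```text
t: 11.9
tcp_pos: [0.5041, -0.0017, 0.08]
tool_rot: [1.0, -0.012, 0.0, -0.002]
force: [3.0, 13.8, 2.0]
finger_gap: -0.004
gripper_force: 6.7
```

Request:
drive_tool:
  plan:
    - [0,0.001,0,0,0,0,-1]
    - [0,0.001,0,0,0,0,-1]

```text
t: 12.1
tcp_pos: [0.504, -0.0037, 0.0801]
tool_rot: [1.0, -0.012, 0.0, -0.001]
force: [2.3, 11.1, 0.4]
finger_gap: -0.002
gripper_force: 5.6
```

Request:
drive_tool:
  plan:
    - [0,0.001,0,0,0,0,-1]
    - [0,0.001,0,0,0,0,-1]

```text
t: 12.3
tcp_pos: [0.504, -0.0063, 0.0801]
tool_rot: [1.0, -0.011, 0.0, -0.001]
force: [0.8, 7.8, 0.4]
finger_gap: -0.005
gripper_force: 4.0
```

Past the catch's peak, and the force is falling. Keep following in small steps until it climbs on the stop.

Request:
drive_tool:
  plan:
    - [0,0.001,0,0,0,0,-1]
    - [0,0.001,0,0,0,0,-1]

```text
t: 12.5
tcp_pos: [0.504, -0.009, 0.08]
tool_rot: [1.0, -0.011, 0.0, -0.0]
force: [1.2, 4.5, -0.3]
finger_gap: 0.003
gripper_force: 2.4
```

Request:
drive_tool:
  plan:
    - [0,0.001,0,0,0,0,-1]
    - [0,0.001,0,0,0,0,-1]

```text
t: 12.7
tcp_pos: [0.5039, -0.0119, 0.08]
tool_rot: [1.0, -0.011, 0.0, 0.0]
force: [0.6, 1.7, -0.1]
finger_gap: -0.001
gripper_force: 1.0
```

Request:
drive_tool:
  plan:
    - [0,0.001,0,0,0,0,-1]

```text
t: 12.8
tcp_pos: [0.5039, -0.0124, 0.0799]
tool_rot: [1.0, -0.012, 0.0, -0.001]
force: [2.5, 8.6, 0.9]
finger_gap: 0.002
gripper_force: 4.5
```

Request:
drive_tool:
  plan:
    - [0,0.001,0,0,0,0,-1]

```text
t: 12.9
tcp_pos: [0.5039, -0.0125, 0.08]
tool_rot: [1.0, -0.012, 0.0, -0.001]
force: [2.7, 12.6, 1.9]
finger_gap: 0.001
gripper_force: 6.5
```

It fell to nearly nothing, then rose to 12.6 N on the stop, so the lid is shut. Back off and check.

Request:
drive_tool:
  plan:
    - [0,-0.002,0,0,0,0,-1]
    - [0,-0.004,0,0,0,0,-1]
    - [0,-0.012,0,0,0,0,-1]
    - [0,-0.02,0,0,0,0,-1]
    - [0,-0.02,-0.03,0,0,0,-1]
    - [0,-0.02,-0.04,0,0,0,-1]
    - [0,-0.02,-0.04,0,0,0,-1]
    - [0,-0.02,-0.04,0,0,0,-1]
    - [0,-0.02,0,0,0,0,-1]
    - [0,0,0,0,0,0,-1]

```text
t: 13.9
tcp_pos: [0.5068, 0.1264, 0.2314]
tool_rot: [1.0, -0.009, 0.002, -0.0]
force: [0.4, -1.3, -1.2]
finger_gap: -0.004
gripper_force: 0.0
```

```bash
python3 look.py c6
python3 - <<'E'
from h import *
print(manip.sense()['force'])
for n in 'ST':
    P=np.load(n+'.npy');X,Y,Z=np.moveaxis(P,-1,0)
    m=(X>.44)&(X<.57)&(Y>-.24)&(Y<.05)&(Z>.07)&(Z<.09); print(n,'y ext',np.percentile(Y[m],[.5,99.5]),'z',np.percentile(Z[m],[5,50,95]))
E
```

```text
13.9 [0.5068 0.1264 0.2314]
S 2936 [[0.4592, -0.2165, 0.0641], [0.5022, -0.1079, 0.0821], [0.5479, -0.0244, 0.0863]] [[0.5046, -0.1224], [0.1987, 0.0904], 89.2389]
T 3846 [[0.4604, -0.2201, 0.077], [0.5048, -0.1246, 0.0815], [0.5476, -0.0283, 0.0866]] [[0.5048, -0.1236], [0.197, 0.0891], 89.1713]
[-0.0211948   0.09455796 -0.58410058]
S y ext [-0.217908  -0.0243425] z [0.07827334 0.082176   0.08510006]
T y ext [-0.22080964 -0.0273956 ] z [0.07831131 0.08153445 0.08507346]
```

View pics/c6.png

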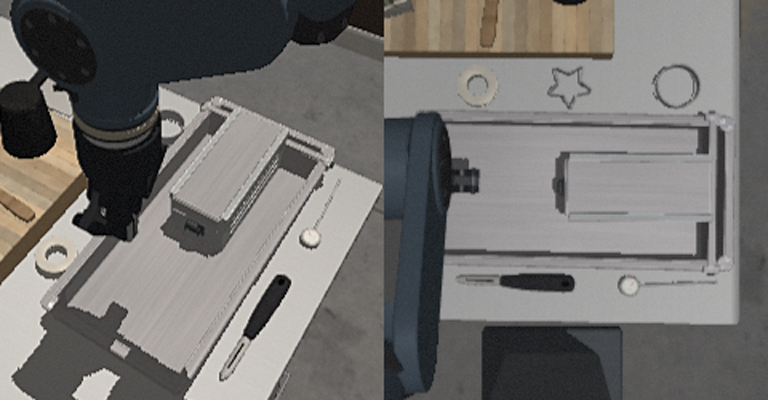

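The tin lies on its base against the partition (right crop px 712). The lid is flush, with the length measured at about 197 mm (196 when shut), and the roller shows past the flange at (560,182). The bystanders are untouched and the gripper is clear.

```bash
python3 -c "
from station import manip
print(manip.sign_off())"
```

```text
the job is handed in; nothing more can be done
None
```

The tin is on its base against the partition with the lid clicked fully shut, and the highest push I read was 13.8 N; early in the tipping the gripper bore on the lid's top at about 6 N and slid it in roughly 10 mm before the tin was braced, and the job is handed in.

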